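# Hook the locomotive shell onto its chassis and clip it down

### The job

Fit the loose grey locomotive shell onto the chassis that sits in the service cradle: hook the shell's tongue under the retaining lip on the chassis, then swing the other end down and press it until it clips under the spring catch and the shell sits flat and fully home. Work gently, by feel: the lip is a thin bracket that must not be bent by more than 2 mm, nor the chassis forced. Let go, and leave everything else on the bench where it is.

Things in the scene. Friction and masses are not known exactly. Their poses are not given: they have to be found in the camera images.
- shell: Loose grey plastic locomotive shell, about 90 g, hollow, open below, walls 3 mm, upright on the bench. Origin: centre of its underside; z up; x along its length towards the tongue end, which points within about 0.8 rad of the cradle's x. Tall hood x -75 to +45 mm; lower bonnet x +45 to +75, 28 mm wide, 24 mm high. See its three points
- hood_roof (a point): Middle of the hood's flat roof, 40 mm above the underside, 15 mm from the shell's origin along -x. The hood is 120 mm long (x) and 34 mm wide; its flat sides can be gripped. To clip the shell down, press on this roof near its ledge end (-x)
- tongue_tip (a point): Middle of the tip of the shell's tongue, at its underside, 85 mm from the shell's origin along +x. The tongue sticks out of the bonnet end at the very bottom: 10 mm long (x +75 to +85), 20 mm wide, 4 mm thick (z 0 to 4)
- ledge_end (a point): Middle of the end of the shell's ledge, at its underside, 81 mm from the shell's origin along -x. The ledge sticks out of the hood end at the very bottom: 6 mm long (x -75 to -81), 24 mm wide, 4 mm thick (z 0 to 4)
- cradle: Service cradle fixed to the bench: plywood base 290 x 70 x 10 mm with two cork blocks, carrying a dark steel chassis. Origin: centre of the base's underside; z up; x along its length, lip at the +x end, catch at the -x end. The chassis is clamped up to 24 mm either way along x from the middle: where is NOT reported and must be felt or seen. It resists about 100 N without slipping
- deck_mid (a point): Point of the cradle 32 mm above the bench, at the height of the chassis deck, a flat plate 38 mm wide on which the seated shell's underside rests. A motor block on it, 20 mm wide, chassis x -55 to -17, 16 mm high, goes inside the shell. Home, the shell's origin is within -2 to +1 mm of the chassis middle (itself up to 24 mm from here along x). Lip and catch shift with the chassis
- lip_mid (a point): Where the free edge of the retaining lip's underside is if the chassis is in the middle (cradle x +79, 6.5 mm above the deck); really up to 24 mm off along x. The lip is a plate 30 mm wide, 4 mm thick, reaching from here to +x; 7 mm behind its edge a stop closes the pocket below. Tilted 0.15 to 0.25 rad, tongue down, the tongue goes in; flat the shell cannot, the catch being in the way
- catch_mid (a point): Where the tip of the spring catch's nose is if the chassis is in the middle (cradle x -77, 6 mm above the deck), really up to 24 mm off along x. It overhangs a seated shell's ledge by 2 to 5 mm. The catch is 36 mm wide, wider than the shell; its nose slopes up and outward (-x) from its tip at 65 degrees, to 16 mm above the deck
- lip (a joint): How far in m the thin aluminium lip bracket (lip and stop together) is bent outward along the cradle's +x from its rest place on the chassis: 0 = not bent. It gives elastically, about 5 N per mm, when the tongue is pushed against the stop, and it springs back. It is the delicate part: over 2 mm (10 N) spoils it. It tells nothing of where the chassis is clamped
- catch (a joint): Travel in m of the aluminium spring catch, outward along the cradle's -x; 0 closed, 0.005 fully back. Spring force about 1.5 N closed, 5 N fully back. A ledge pressed down on the sloping nose drives it back until it snaps over the ledge: this takes about 2 to 6 N down on the roof near the ledge end; the shell's weight alone does not do it
- dish: Bystander: white ceramic dish of tiny fence posts, 84 mm across, 20 mm high; origin under its centre
- file: Bystander: flat steel file with wooden handle, 195 mm long, 16 mm high; origin 110 mm from the tip, x towards the tip
- gauge: Bystander: aluminium track gauge, 60 x 22 x 10 mm; origin under its centre
- wagon: Bystander: brown model wagon, 110 mm long (x), 32 mm wide, 42 mm high; origin under its centre
- glue: Bystander: small bottle, 36 mm across, 75 mm high; origin under its centre
- driver: Bystander: screwdriver 150 mm long lying on the bench, x towards its tip
Mind the look-alikes: they are no part of the job. Several things have the shape of the shell; the one meant has the colours described above.

How it is judged (in metres and radians):
On the way:
1. the shell's tongue is down at deck height at the lip end, with the shell still tilted, its other end raised (z of tongue_tip in the frame of cradle between 0.029 and 0.036 m and x of tongue_tip in the frame of cradle between 0.056 and 0.114 m and angle between shell's own z axis and vertical above 0.06 rad and z of ledge_end in the frame of cradle above 0.042 m), for 0.1 s.
At the end, for the whole second after the job is handed in: The shell lies at rest flat on the chassis deck: underside at both ends within about 1.8 mm of the deck, along the cradle within 12 degrees and 7 mm sideways, its tongue under the lip at the lip end, its ledge under the catch, the catch closed (within 1.5 mm) (z of tongue_tip in the frame of cradle between 0.03 and 0.0338 m and z of ledge_end in the frame of cradle between 0.03 and 0.0338 m and angle between shell's own z axis and vertical below 0.06 rad and angle between the x axis of shell and the x axis of cradle, either way round below 0.12 rad and x of shell in the frame of cradle between -0.028 and 0.028 m and y of shell in the frame of cradle between -0.007 and 0.007 m and x of tongue_tip in the frame of cradle above 0.056 m and value of joint catch below 0.0015 m and linear speed of shell below 0.02 m/s); the robot touches nothing.
It fails at once if the lip bracket is bent outward by more than 2 mm (10 N) (value of joint lip above 0.002 m).
It fails at once if the shell or the robot is forced against the chassis or cradle with more than 35 N (contact force between any of shell, the fingers, the arm and cradle above 35 N).
It fails at once if a bystander is moved by more than 30 mm (distance of any of dish, file, gauge, wagon, glue, driver from where it was at the start of the episode above 0.03 m).
It also fails if it takes over 58 s, if anything falls off the work surface, if the arm or the gripper's body presses on something with over 40 N, if the wrist force passes 120 N, or if a joint passes its speed limit or range.

### The arm

A 6-joint arm with a two-finger parallel gripper is mounted at the origin on the work surface. World frame = base frame: x ahead of the robot, y to its left, z up, the work surface at z = 0. Lengths are in mm, angles in rad, forces in N, time in s.
With the tool pointing down it reaches from about 400 to 925 mm from the base axis. Payload 12.5 kg.
Tool frame: the origin (TCP) lies midway between the tips of the shut fingers; the grasp point (between the pads) lies 19 mm behind it; z points along the fingers, y is the direction in which the jaws open and shut (so a half turn about z gives the same grasp; the last joint's range is limited). The gripper opens to 95 mm and grips with 3 to 60 N. Pads are 20 mm wide; open, the fingers measure 119 mm over their backs; the gripper's body (75 mm by 180 mm) begins 59 mm behind the grasp point.
Start: joints at [-1.28, 0.491, 1.559, -0, 1.092, -0.106], TCP at [241.567, -576.448, 214.661] pointing down, gripper open.
Joint ranges: [-3.1, 3.1], [-0.84, 2.19], [0.05, 2.79], [-1.13, 4.28], [0.06, 2.93], [-2.69, 2.69]. Speed limits (rad/s): [2.22, 2.22, 2.79, 3.14, 3.14, 3.14].

### API

Orientations are given as [roll, pitch, yaw] about the fixed x, y, z axes, in that order (R = Rz(yaw) Ry(pitch) Rx(roll)).
In Python, from cell import env, eyes, job_done, boxes_of, regions_of gives the robot as it stands.
- The arm moves only by the tool send_rows, never from a script. Its argument "plan" is text: rows parted by semicolons, each of 5 numbers parted by spaces: the shift along the tool's x, y, z in mm, then the turn about the tool's z in rad, then the finger opening in mm, from 0 to 95.1. In form: x y z roll gripper; .... A call has 1 to 8 rows; each row shifts and turns the pose as measured when the row begins, along the tool's axes as they then stand; what a row does not reach is not made up. A row lasts 1/10 s, in which the tool goes at most 50 mm and 8.59 degrees, less where a joint would pass 70% of its speed; a pose out of reach is approached as far as the arm can. A call with a gripper value outside its range is refused whole. The fingers move at their own pace and stop on an object; the grip force is fixed at half the most. Time passes only in rows, so rows that do not move let the fingers close. It gives the time, the measured TCP pose, the force and the opening at its end, in the units of the state.
- env.state(): the state, without advancing time (a new reading comes with each control period).
- eyes.read_camera(name): name is "scene" or "side" or "wrist"; returns a dict with "image" (384x512x3 uint8, red, green, blue), "vertical_fov" (degrees; the focal length in pixels is half the picture's height over the tangent of half this angle, whatever the lens; pixels are square), "cx", "cy" (the principal point, pixels), "extrinsics" (4x4, takes a point from camera to world coordinates). Camera axes: x right, y up, looking along -z (the intrinsics and any distortion apply to the point x, -y, -z); pixel columns grow to the right and rows downward; lengths in mm; the calibration is good to about 2 mm. A picture is of the moment at which its call begins. There is no depth.
- job_done(): hands the job in, once; it reports no verdict.
Trained networks look in a picture, given as the dict that the camera call returned (one of the last four; its "shot" number tells which), for a name from the list of things; names that differ only in an ending like _2 or _b are one class to them, and where a whole thing is asked for, a point or a joint stands for the part that bears it (a point fixed in the world has none). Each returns a list of dicts, best first, with "confidence" (0 to 1); they miss things now and then, are a little off and sometimes report something else, mostly with a low value. They report only what shows in the picture. A call takes as long as a camera call. They do not tell look-alikes from the thing itself.
- boxes_of(target, picture): "bbox" ([left, top, width, height] in pixels, round what is visible of it).
- regions_of(target, picture): "pixels" (384x512 bool, what is visible of it) and "bbox" ([left, top, width, height] in pixels, round what is visible of it).
The state is a dict: "t": time; "joints": joint angles; "qvel": joint speeds; "tau": joint torques, N m; "eef_pos": TCP position; "tcp_rot": TCP orientation; "ft_force": force on the tool from outside, world axes, zero at the start; "moment": the same for the moment, N m; "opening": opening from 0.0 (shut) to 1.0 (fully open).
Only numpy, scipy, OpenCV 4.12 (cv2) and the standard library are available. Lean on these libraries where they do the work, as an engineer would, in place of code of your own. Each camera call takes 0.05 s, during which the arm holds its last target.

## Working session

There is one attempt and no reset: what is moved stays moved. The work goes in short steps, Python scripts to look and compute and a tool call to move; the robot and the scene stay as the last step left them, time stands still between calls to the robot, and variables do not carry over. Pictures are saved under pics/ and viewed, and the job is handed in when it is done.

Besides the shell and the picture viewer there is one more tool, called after ">>>" as name(argument=value, ...) on one line, values as JSON. send_rows: Moves the arm, as the interface text tells. Its arguments: {"type":"object","properties":{"plan":{"type":"string"}},"required":["plan"]}

```bash
ls; mkdir -p pics
cat > h.py <<'E'
import numpy as np, cv2
from cell import env, eyes, job_done, boxes_of, regions_of
def K(p):
    h=p["image"].shape[0]; f=h/2/np.tan(np.radians(p["vertical_fov"])/2); return f,p["cx"],p["cy"]
def proj(p,P):
    P=np.atleast_2d(P); E=np.array(p["extrinsics"]); c=(P-E[:3,3])@E[:3,:3]
    f,cx,cy=K(p); return np.c_[cx+f*c[:,0]/-c[:,2], cy-f*c[:,1]/-c[:,2]]
def ray(p,uv):
    E=np.array(p["extrinsics"]); f,cx,cy=K(p); d=E[:3,:3]@np.array([(uv[0]-cx)/f,-(uv[1]-cy)/f,-1]); return E[:3,3],d
def onz(p,uv,z):
    o,d=ray(p,uv); return o+d*(z-o[2])/d[2]
def save(p,name,scale=1.5,crop=None):
    im=p["image"][:,:,::-1]
    if crop: l,t,r,b=crop; im=im[t:b,l:r]
    cv2.imwrite("pics/"+name,cv2.resize(im,None,fx=scale,fy=scale,interpolation=cv2.INTER_CUBIC))
E
python3 - <<'E'
from h import *
print(env.state())
for n in ["scene","side","wrist"]:
    p=eyes.read_camera(n); save(p,n+"0.png"); print(n,{k:v for k,v in p.items() if k!="image"})
    for t in ["shell","cradle","lip","catch","dish","file","gauge","wagon","glue","driver"]:
        print(t,[(b["bbox"],round(b["confidence"],2)) for b in boxes_of(t,p)][:4])
E
```

```text
pics
{'t': 0.0, 'joints': array([-1.27956588e+00,  4.91544558e-01,  1.55944687e+00,  2.60020642e-06,
        1.09170306e+00, -1.05616537e-01]), 'qvel': array([ 0.00051577, -0.00147314, -0.00024206, -0.00153702,  0.00033099,
       -0.00041945]), 'tau': array([ 1.19022850e-03, -6.12643147e+01, -2.58180231e+01,  6.93530194e-02,
        4.82251926e-02, -1.10768869e-04]), 'eef_pos': array([ 241.51179955, -576.18779838,  214.07195726]), 'tcp_rot': array([-3.14049719e+00, -1.18449942e-04,  3.96845721e-01]), 'ft_force': array([-0.70098681,  0.19762791,  0.68272988]), 'moment': array([ 0.00606883, -0.03219359,  0.01035918]), 'opening': 1.0022737533078665}
scene {'vertical_fov': 50.81026105847491, 'cx': 259.5855425300103, 'cy': 184.1847118121331, 'extrinsics': array([[ 8.65882454e-01, -4.21159902e-01,  2.69947983e-01,
         8.82977078e+02],
       [ 5.00166107e-01,  7.19135497e-01, -4.82367083e-01,
        -7.01759884e+02],
       [ 9.02449668e-03,  5.52692025e-01,  8.33336717e-01,
         1.12029919e+03],
       [ 0.00000000e+00,  0.00000000e+00,  0.00000000e+00,
         1.00000000e+00]
[... 1556 characters left out ...]
0.46)]
glue [([253.1, 151.1, 7.0, 16.7], 0.55)]
driver []
wrist {'vertical_fov': 69.97411373895393, 'cx': 251.78515814236604, 'cy': 191.1682391048877, 'extrinsics': array([[ 3.85888805e-01,  8.90890229e-01,  2.39592217e-01,
         3.08457776e+02],
       [-9.22543878e-01,  3.72191412e-01,  1.01913423e-01,
        -5.46788167e+02],
       [ 1.61950744e-03, -2.60361582e-01,  9.65509826e-01,
         3.84838149e+02],
       [ 0.00000000e+00,  0.00000000e+00,  0.00000000e+00,
         1.00000000e+00]]), 'shot': 3}
shell [([0.3, 0.0, 29.6, 66.9], 0.71), ([290.6, 0.0, 86.7, 75.4], 0.64)]
cradle []
lip []
catch []
dish []
file []
gauge []
wagon []
glue []
driver [([187.7, 1.0, 47.8, 81.5], 0.77)]
```

View pics/scene0.png

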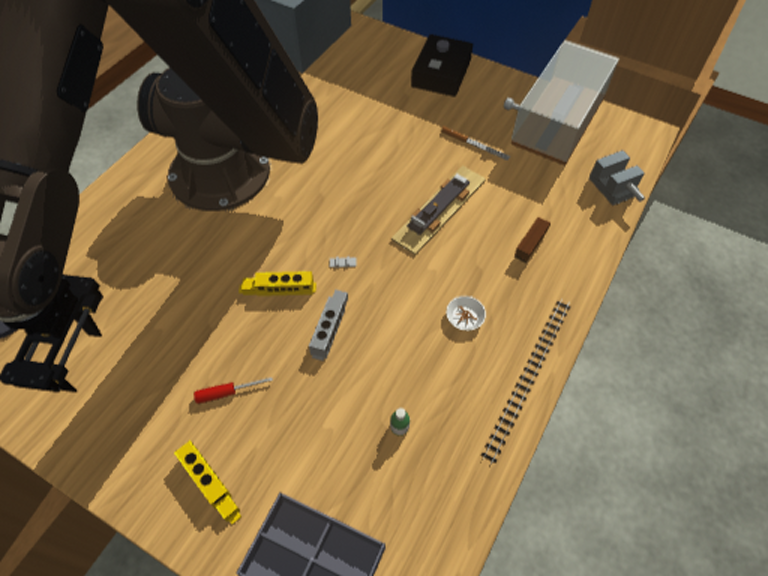

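View pics/side0.png

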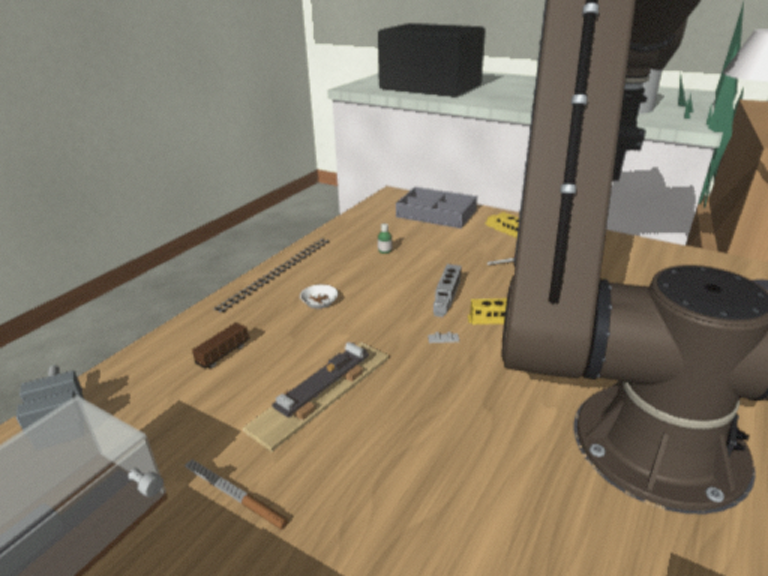

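View pics/wrist0.png

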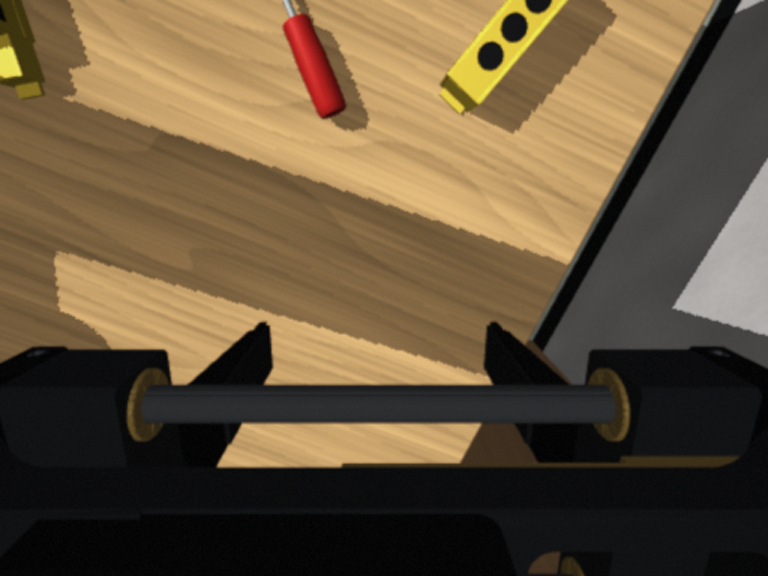

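Candidates for the shell in the scene image: yellow at (185,188), yellow at (138,320), and grey at (219,215). I choose the grey one and check it in a crop.

Run:
```python
from h import *
p=eyes.read_camera("scene"); save(p,"s1.png",6,(195,180,245,250)); save(p,"c1.png",7,(255,105,330,175))
q=eyes.read_camera("side"); save(q,"c2.png",7,(155,220,265,300))
for t,cam in (("shell",p),("cradle",p),("shell",q),("cradle",q)):
    for r in regions_of(t,cam):
        m=r["pixels"]; ys,xs=np.nonzero(m); print(t,r["bbox"],r["confidence"],xs.mean(),ys.mean(),onz(cam,(xs.mean(),ys.mean()),20).round(), cam["image"][m].mean(0).round())
```

```text
shell [205.7, 195.2, 27.4, 48.9] 0.96 218.62134502923976 215.91959064327486 [ 476. -231.   20.] [115. 111. 101.]
shell [115.2, 295.6, 43.0, 55.8] 0.94 137.83893395133256 320.9582850521437 [ 465. -607.   20.] [171. 147.  12.]
shell [162.0, 179.8, 48.2, 19.6] 0.84 185.74193548387098 189.24824684431977 [ 330. -203.   20.] [144. 122.  16.]
cradle [261.2, 109.1, 61.0, 60.2] 0.69 291.41013824884794 140.14669738863287 [530. 153.  20.] [127. 111.  80.]
cradle [275.8, 144.9, 4.7, 4.1] 0.53 278.3636363636364 148.0 [507.  99.  20.] [98. 96. 90.]
shell [324.4, 141.7, 22.0, 13.9] 0.78 335.9918699186992 148.260162601626 [ 489. -613.   20.] [168. 148.  70.]
shell [288.1, 174.9, 18.5, 36.5] 0.77 297.61670761670763 192.2923832923833 [ 475. -223.   20.] [112. 111. 108.]
shell [316.0, 194.9, 21.6, 18.0] 0.58 324.8069306930693 206.96039603960395 [ 363. -185.   20.] [165. 145.  63.]
shell [163.6, 228.4, 97.5, 73.8] 0.44 209.35532173209228 262.56292998785915 [522. 198.  20.] [128. 115.  93.]
cradle [163.6, 228.2, 97.1, 70.8] 0.76 209.60693400167085 262.5831244778613 [521. 198.  20.] [127. 115.  92.]
```

View pics/s1.png

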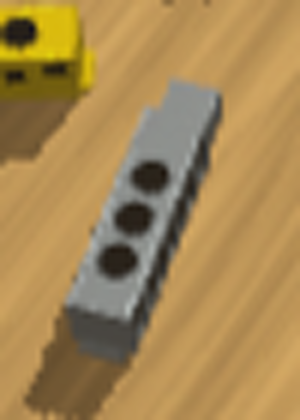

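View pics/c1.png

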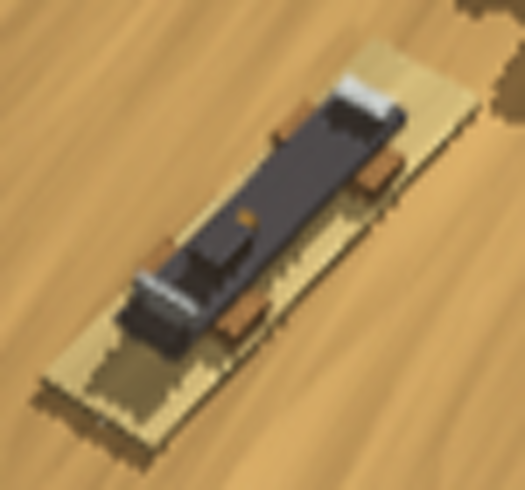

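View pics/c2.png

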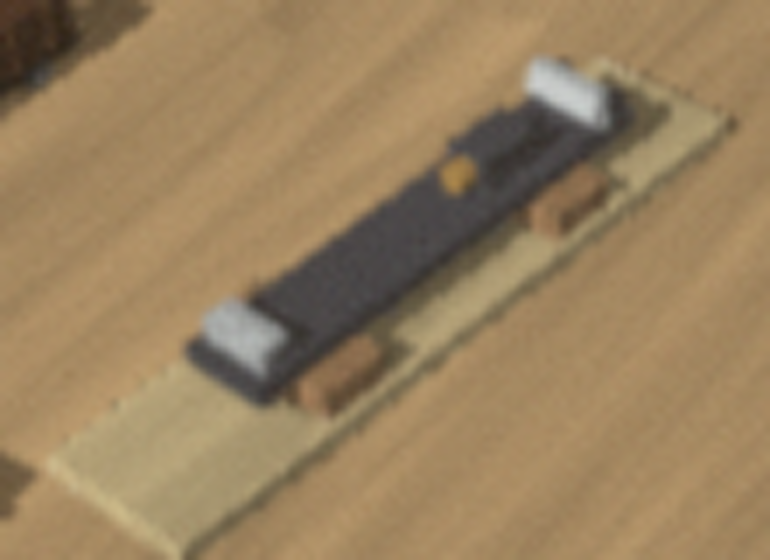

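Run:
```python
from h import *
p=eyes.read_camera("scene");q=eyes.read_camera("side")
C=[onz(p,(255+a/7,105+b/7),10) for a,b in ((45,383),(155,445),(478,105),(375,42))]
D=[onz(q,(155+a/7,220+b/7),10) for a,b in ((605,60),(730,122),(180,555),(52,465))]
for X in (C,D):
    X=np.array(X); print(X.round(1).tolist(), X.mean(0), np.linalg.norm(X-np.roll(X,-1,0),axis=1)); d=X[2]+X[3]-X[0]-X[1]; print(np.arctan2(d[1],d[0]))
S=[onz(p,(195+a/6,180+b/6),z) for a,b,z in ((68,305,40),(135,325,40),(150,107,40),(172,80,24),(222,97,24))]
print(np.array(S).round(1))
T=[onz(p,(195+a/6,180+b/6),40) for a,b in ((118,260),(133,218),(150,177))]
print(np.array(T).round(1))
```

```text
[[478.3, 31.4, 10.0], [542.9, 25.9, 10.0], [584.0, 305.9, 10.0], [517.1, 319.0, 10.0]] [530.58416324 170.55003394  10.        ] [ 64.77292299 283.03667947  68.18144623 290.20610079]
1.4309300439368209
[[536.7, 26.2, 10.0], [469.9, 35.9, 10.0], [511.0, 322.6, 10.0], [576.5, 313.8, 10.0]] [523.52491305 174.62222757  10.        ] [ 67.45655366 289.60311674  66.05883175 290.40395543]
1.430740715871069
[[ 479.6 -300.7   40. ]
 [ 514.3 -293.2   40. ]
 [ 451.7 -183.6   40. ]
 [ 446.1 -155.8   24. ]
 [ 474.9 -151.3   24. ]]
[[ 487.1 -267.2   40. ]
 [ 480.4 -243.3   40. ]
 [ 474.7 -218.9   40. ]]
```

>>> send_rows(plan="43 -23 0 0 95;43 -23 0 0 95;43 -23 0 0 95;43 -23 0 0 95;43 -23 0 0 95;43 -23 0 0 95;43 -23 0 0 95;43 -23 0 0 95")

```text
t: 2.85
eef_pos: [491.8, -270.1, 214.2]
tcp_rot: [3.139, -0.0, 0.387]
ft_force: [-0.0, -0.2, -0.2]
opening: 1.0
```

>>> send_rows(plan="0 0 0 -0.148 95;0 0 0 -0.148 95;0 0 0 -0.148 95;0 0 0 -0.148 95;0 0 0 -0.148 95;0 0 0 -0.148 95;0 0 0 -0.148 95;0 0 0 -0.148 95")

```text
t: 3.65
eef_pos: [496.3, -263.2, 214.7]
tcp_rot: [3.139, 0.003, 1.591]
ft_force: [0.7, -0.2, -0.2]
opening: 0.996
```

>>> send_rows(plan="0 0 0 -0.12 95;0 0 0 -0.11 95;0 0 0 0 95")

```text
t: 3.95
eef_pos: [496.3, -263.2, 214.9]
tcp_rot: [3.139, 0.003, 1.834]
ft_force: [0.3, -0.4, 0.5]
opening: 1.0
```

Run:
```python
from h import *
w=eyes.read_camera("wrist"); save(w,"w1.png"); np.save("w1.npy",w,allow_pickle=True); s=env.state(); print(s["eef_pos"],s["tcp_rot"],s["ft_force"])
```

```text
[ 496.33472685 -263.17218492  214.87229368] [3.13937826 0.00334065 1.83065307] [-0.00271999 -0.28766121  0.18463471]
```

View pics/w1.png

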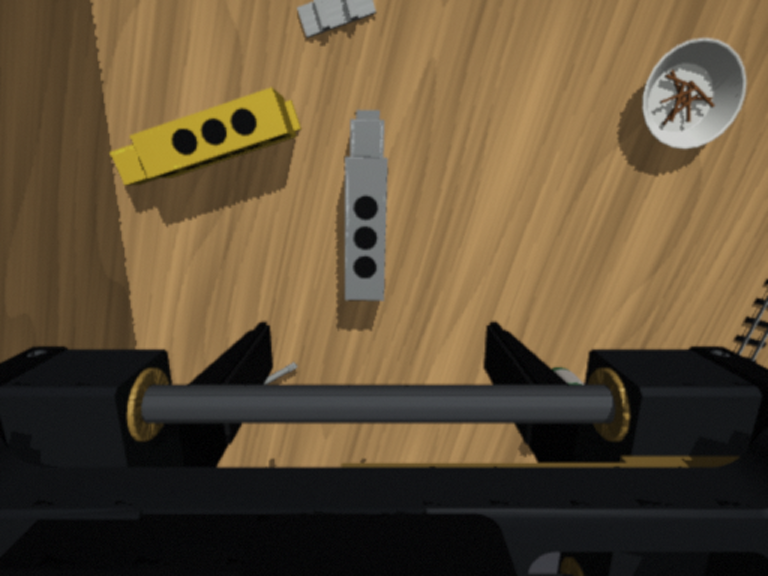

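Run:
```python
from h import *
w=np.load("w1.npy",allow_pickle=True).item()
L=[((346,158),40,'fl'),((386,157),40,'fr'),((346,300),40,'rl'),((384,299),40,'rr'),((365.5,207),40,'h1'),((365,238),40,'h2'),((364.5,267),40,'h3'),((352,121),24,'bl'),((381,121),24,'br'),((367,111),4,'tip')]
for uv,z,n in L: print(n,onz(w,np.array(uv)/1.5,z).round(1))
```

```text
fl [ 449.4 -185.4   40. ]
fr [ 480.1 -176.4   40. ]
rl [ 478.  -300.8   40. ]
rr [ 509.9 -291.3   40. ]
h1 [ 474.2 -218.7   40. ]
h2 [ 480.3 -243.7   40. ]
h3 [ 486.2 -268.    40. ]
bl [ 446.  -155.8   24. ]
br [ 468.9 -149.7   24. ]
tip [ 454.8 -142.8    4. ]
```

>>> send_rows(plan="-9 -10.6 30 0.014 95;0 0 45 0 95;0 0 45 0 95;0 0 40 0 70;0 0 0 0 70")

```text
t: 4.5
eef_pos: [490.6, -276.8, 52.5]
tcp_rot: [3.134, 0.009, 1.798]
ft_force: [0.4, 0.5, 0.1]
opening: 0.883
```

Run:
```python
from h import *
w=eyes.read_camera("wrist"); save(w,"w2.png"); s=env.state(); print(s["eef_pos"],s["tcp_rot"],s["ft_force"])
```

```text
[ 491.61165728 -277.48496892   54.92839523] [3.13243004 0.01102601 1.79818709] [-0.34247954  0.24423406  0.39210244]
```

View pics/w2.png

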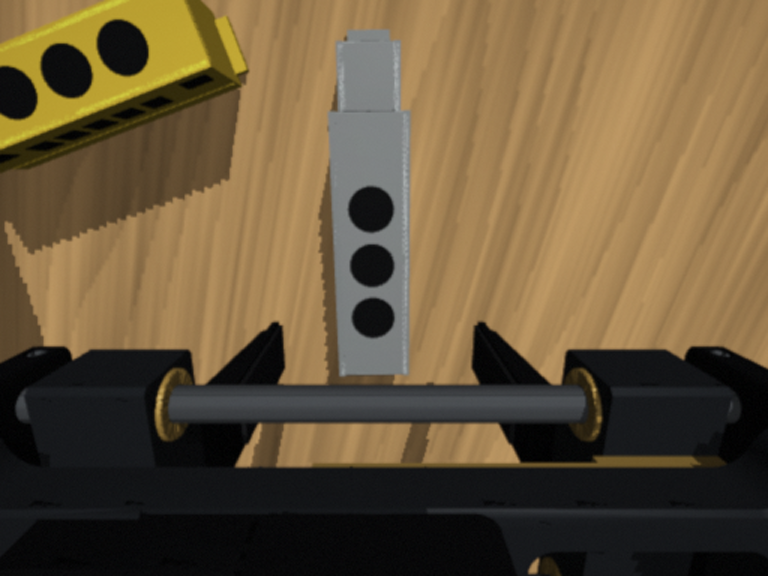

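>>> send_rows(plan="3.4 -2.5 0 -0.019 70;0 0 20 0 65;0 0 18 0 60;0 0 8 0 60;0 0 0 0 60")

```text
t: 5.05
eef_pos: [492.9, -277.4, 18.3]
tcp_rot: [3.123, 0.022, 1.817]
ft_force: [-0.2, -0.2, -0.1]
opening: 0.634
```

>>> send_rows(plan="3.7 -3.7 2 0 60;0 0 4 0 60;0 0 3 0 60;0 0 0 0 60")

```text
t: 5.45
eef_pos: [489.4, -275.4, 12.3]
tcp_rot: [3.12, 0.026, 1.817]
ft_force: [0.1, -0.2, -0.5]
opening: 0.629
```

Run:
```python
from h import *
w=eyes.read_camera("wrist"); save(w,"w3.png"); s=env.state(); print(s["eef_pos"],s["tcp_rot"],s["ft_force"],s["joints"])
```

```text
[ 489.47669483 -275.46198876   12.45878724] [3.1198226  0.02649656 1.81681989] [0.22521336 0.76693949 0.40705608] [-6.30080872e-01  6.74202806e-01  1.90645609e+00 -4.61952993e-04
  5.26643310e-01 -8.75997506e-01]
```

View pics/w3.png

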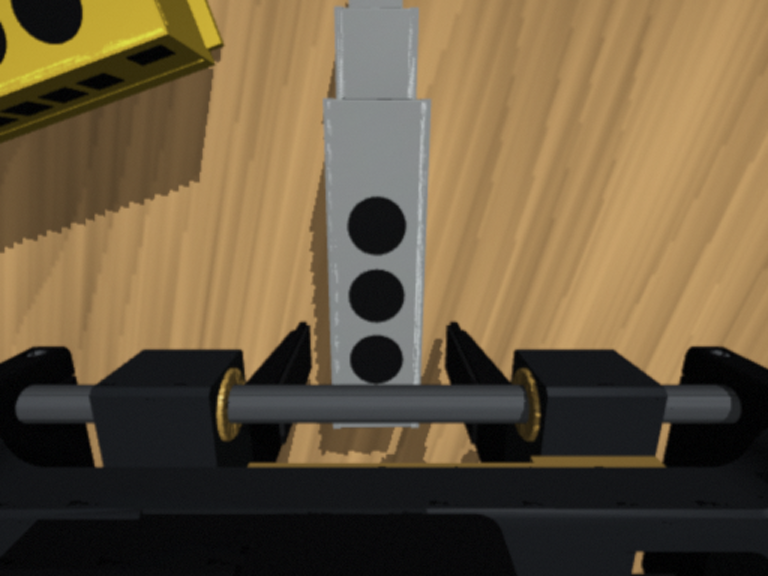

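>>> send_rows(plan="1 0 3 0 45;0 0 0 0 36;0 0 0 0 34;0 0 0 0 34;0 0 0 0 33.5;0 0 0 0 33.5")

```text
t: 6.1
eef_pos: [489.3, -274.6, 9.2]
tcp_rot: [3.12, 0.026, 1.817]
ft_force: [0.5, -0.3, 0.1]
opening: 0.362
```

>>> send_rows(plan="0 0 0 0 33;0 0 0 0 33;0 0 -4 0 33;0 0 -4 0 33;0 0 -4 0 33;0 0 0 0 33")

```text
t: 6.7
eef_pos: [489.0, -274.3, 22.3]
tcp_rot: [3.12, 0.026, 1.817]
ft_force: [0.1, 0.7, -1.8]
opening: 0.357
```

Run:
```python
from h import *
s=env.state(); print(s["eef_pos"],s["tcp_rot"],s["ft_force"],s["moment"],s["opening"]*95.1)
p=eyes.read_camera("scene"); save(p,"s2.png",8,(180,180,260,250))
q=eyes.read_camera("side"); save(q,"q2.png",8,(260,160,340,220))
```

```text
[ 489.01011601 -274.30298185   22.25704214] [3.12003967 0.02632702 1.816912  ] [ 0.14624209  0.73899084 -1.78172599] [-0.0523935  -0.11098403 -0.03799267] 33.985644933371574
```

View pics/s2.png

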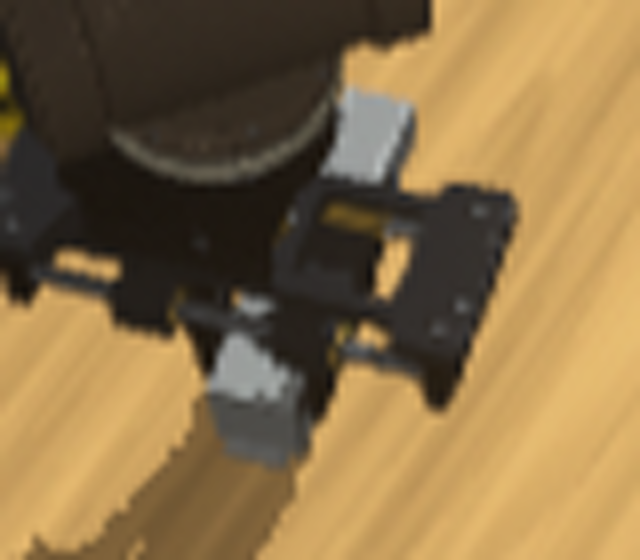

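View pics/q2.png

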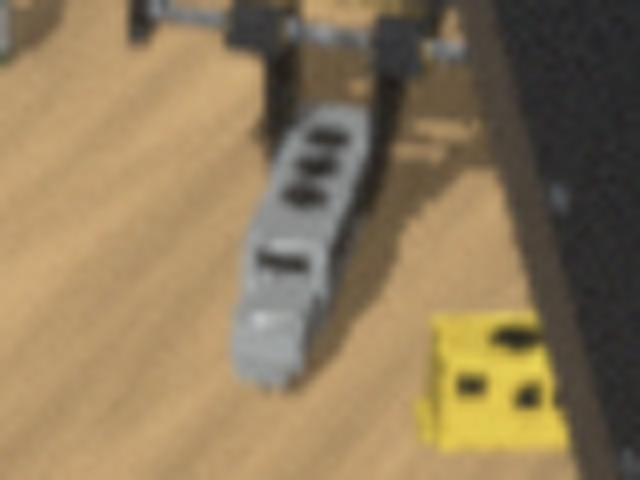

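```bash
cat >> h.py <<'E'
from scipy.spatial.transform import Rotation as Rn
from scipy.optimize import least_squares
def pose_pts(v,P): # v: x,y,z, yaw, pitchdown
    R=Rn.from_euler('ZYX',[v[3],v[4],v[5]]).as_matrix(); return P@R.T+v[:3]
E
python3 - <<'E'
from h import *
w=eyes.read_camera("wrist"); save(w,"w4.png",2,(120,0,376,270)); np.save("w4.npy",w,allow_pickle=True)
E
```

```text
(no output)
```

View pics/w4.png

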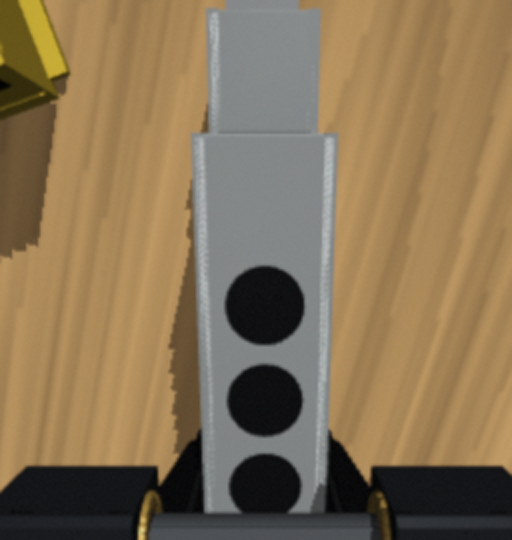

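```bash
cat >> h.py <<'E'
M=np.array([[5,0,40],[-20,0,40],[45,17,40],[45,-17,40],[75,14,24],[75,-14,24]],float)
def fit(w,uv,x0):
    f=lambda v: (proj(w,pose_pts(v,M[:len(uv)]))-uv).ravel()
    r=least_squares(f,x0); return r.x,np.abs(r.fun).max()
E
python3 - <<'E'
from h import *
w=np.load("w4.npy",allow_pickle=True).item()
uv=np.array([(265,305),(265,400),(193,134),(337,134),(207,10),(321,10)])/2+[120,0]
print(fit(w,uv,[476,-224,13,1.817,0,0]))
w=np.load("w1.npy",allow_pickle=True).item()
uv=np.array([(365.5,207),(365,238),(346,158),(386,157),(352,121),(381,121)])/1.5
print(fit(w,uv,[476,-224,0,1.817,0,0]))
E
```

```text
(array([ 4.75933905e+02, -2.23015114e+02,  1.11759775e+01,  1.81801936e+00,
        1.56562806e-04, -1.11913420e-02]), np.float64(0.587770451158093))
(array([ 4.77348274e+02, -2.24837803e+02, -7.23028776e+00,  1.82779778e+00,
        2.36769852e-02, -4.15616821e-02]), np.float64(1.5859363865851606))
```

>>> send_rows(plan="0 0 0 0 33.8;0 0 0 0 33.8;0 0 0 0 34;0 0 0 0 34")

```text
t: 7.25
eef_pos: [488.6, -274.0, 21.2]
tcp_rot: [3.121, 0.025, 1.817]
ft_force: [-0.1, 0.9, -0.8]
opening: 0.361
```

Run:
```python
from h import *
s=env.state(); print(s["eef_pos"],s["ft_force"],s["moment"],s["opening"]*95.1)
w=eyes.read_camera("wrist"); save(w,"w5.png",2,(120,0,376,270)); np.save("w5.npy",w,allow_pickle=True)
```

```text
[ 488.59796194 -274.03591683   21.22087666] [-0.07744233  0.9192272  -0.77521778] [-0.03776659 -0.05886246 -0.00734397] 34.34753214800627
```

View pics/w5.png

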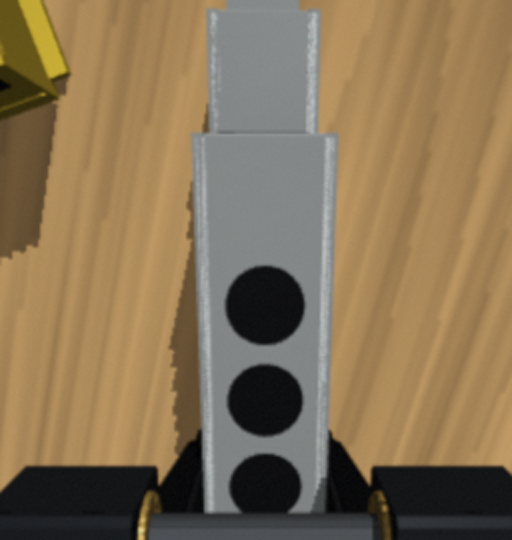

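>>> send_rows(plan="0 0 0 0 34.2;0 0 0 0 34.2")

```text
t: 7.5
eef_pos: [488.6, -274.1, 21.2]
tcp_rot: [3.121, 0.025, 1.817]
ft_force: [-0.7, 0.0, -0.9]
opening: 0.36
```

```bash
cat > look.py <<'E'
from h import *
import sys
s=env.state(); print(s["t"],s["eef_pos"],s["tcp_rot"],s["ft_force"],s["moment"],s["opening"]*95.1)
n=sys.argv[1]; w=eyes.read_camera("wrist"); save(w,n+".png",2,(120,0,376,270)); np.save(n+".npy",w,allow_pickle=True)
E
python3 look.py w6
```

```text
7.5 [ 488.61096744 -274.06052826   21.24676026] [3.12103569 0.02513229 1.81682603] [-0.7458344   0.00694432 -0.8854003 ] [ 0.00915295 -0.08563812 -0.00017371] 34.235908513759995
```

View pics/w6.png

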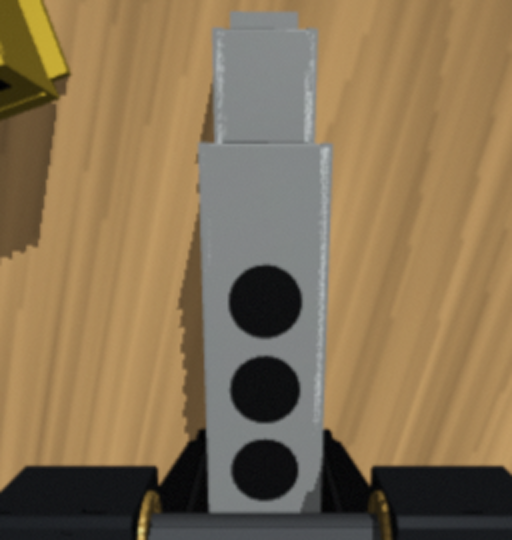

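Run:
```python
from h import *
w=np.load("w6.npy",allow_pickle=True).item()
uv=np.array([(265,301),(265,389),(200,144),(331,144),(214,30),(317,30)])/2+[120,0]
print(fit(w,uv,[476,-224,13,1.817,0,0]))
```

```text
(array([ 4.76649658e+02, -2.23452901e+02, -1.57286141e+00,  1.81576280e+00,
        2.71752400e-03, -2.23103395e-02]), np.float64(0.6739319649490483))
```

>>> send_rows(plan="0 0 6 0 36;0 0 6 0 36;0 0 0 0 34.6;0 0 0 0 34.1;0 0 0 0 34.1;0 0 -4 0 34.1;0 0 -4 0 34.1;0 0 -4 0 34.1")

```text
t: 8.35
eef_pos: [488.5, -274.1, 20.8]
tcp_rot: [3.122, 0.025, 1.817]
ft_force: [-0.5, -0.3, -0.1]
opening: 0.358
```

```bash
python3 look.py w7
```

```text
8.35 [ 488.47074508 -274.05212895   20.77319631] [3.12157036 0.02459317 1.81681385] [-0.52701092 -0.28916868 -0.05657054] [ 0.05069742 -0.14341293  0.03036929] 34.03324933512046
```

View pics/w7.png

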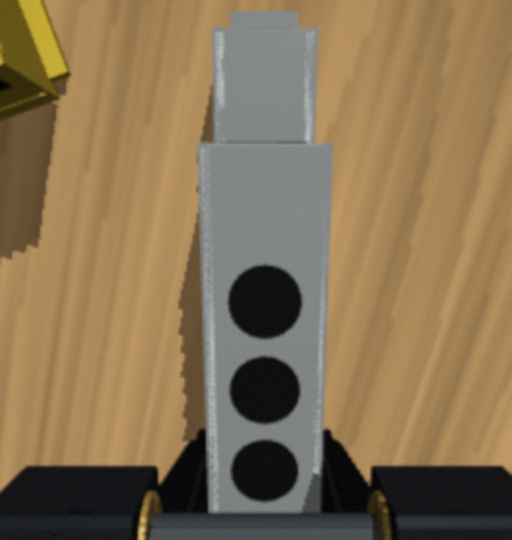

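>>> send_rows(plan="0 0 6 0 35;0 0 6 0 35;0 0 0 0 34.05;0 0 0 0 34.05;0 0 0 0 34.05;0 0 -4 0 34.05;0 0 -4 0 34.05;0 0 -4 0 34.05")

```text
t: 9.2
eef_pos: [488.6, -274.1, 21.0]
tcp_rot: [3.121, 0.025, 1.817]
ft_force: [0.8, -0.5, -0.7]
opening: 0.358
```

```bash
python3 look.py w8
```

```text
9.2 [ 488.59074806 -274.11717469   21.01785868] [3.12144013 0.0247941  1.8169235 ] [ 0.83500875 -0.52372361 -0.68916469] [ 0.03721634 -0.1203763  -0.01659838] 34.08570798583686
```

View pics/w8.png

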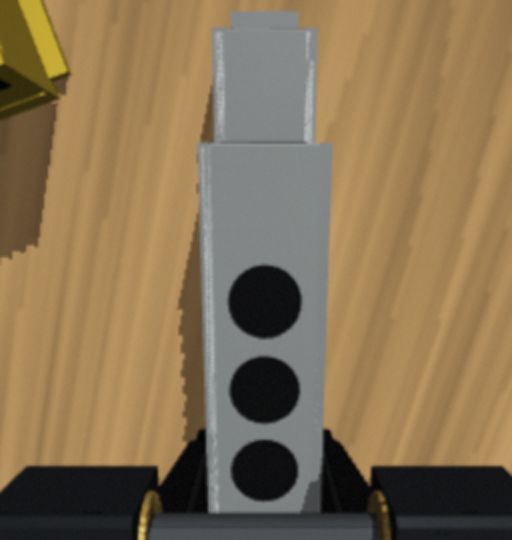

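>>> send_rows(plan="0 0 6 0 35;0 0 6 0 35;0 0 0 0 33.9;0 0 0 0 33.9;0 0 0 0 33.9;0 0 -4 0 33.9;0 0 -4 0 33.9;0 0 -4 0 33.9")

```text
t: 10.05
eef_pos: [488.6, -274.1, 21.1]
tcp_rot: [3.122, 0.025, 1.817]
ft_force: [-0.7, 0.3, -1.3]
opening: 0.359
```

```bash
python3 look.py w9
```

```text
10.05 [ 488.5987764  -274.14099198   21.08415291] [3.12155549 0.0247152  1.81698788] [-0.73695478  0.28815516 -1.29697649] [-0.01579813 -0.07851353 -0.02076964] 34.1542771240264
```

View pics/w9.png

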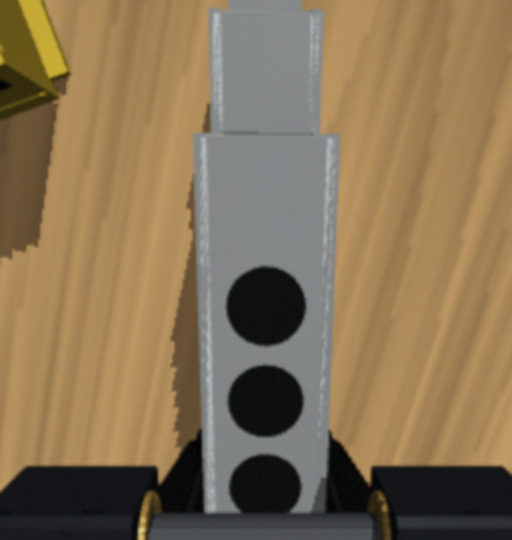

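>>> send_rows(plan="0 0 0 0 34;0 0 0 0 34;0 0 0 0 34.08")

```text
t: 10.4
eef_pos: [488.9, -274.3, 22.1]
tcp_rot: [3.121, 0.026, 1.817]
ft_force: [-0.3, 0.2, -0.2]
opening: 0.359
```

```bash
python3 look.py w10
```

```text
10.4 [ 488.94992731 -274.31481574   22.10950692] [3.12054803 0.02587922 1.81700111] [-0.33402434  0.22738643 -0.18366859] [-0.0313196  -0.1287099   0.06624749] 34.185308417984864
```

View pics/w10.png

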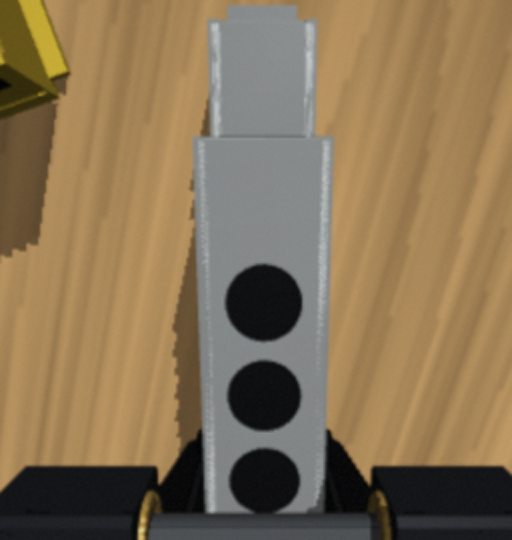

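Run:
```python
from h import *
w=np.load("w10.npy",allow_pickle=True).item()
uv=np.array([(264,302),(264,396),(195,138),(333,138),(209,20),(318,20)])/2+[120,0]
print(fit(w,uv,[476,-224,13,1.817,0,0]))
w=np.load("w9.npy",allow_pickle=True).item()
uv=np.array([(266,306),(266,401),(195,134),(339,134),(210,10),(322,10)])/2+[120,0]
print(fit(w,uv,[476,-224,13,1.817,0,0]))
```

```text
(array([ 4.76238954e+02, -2.23902133e+02,  6.88673881e+00,  1.81712597e+00,
        1.68238184e-02, -1.58718404e-02]), np.float64(0.7024029768824676))
(array([ 4.76099013e+02, -2.23050414e+02,  1.10460352e+01,  1.81589200e+00,
        2.53106076e-03, -1.18715793e-02]), np.float64(0.7843778726214623))
```

Run:
```python
from h import *
p=eyes.read_camera("scene");q=eyes.read_camera("side")
cp=lambda a,b:(255+a/7,105+b/7); cq=lambda a,b:(155+a/7,220+b/7)
# cradle frame from avg of both
O=np.array([527,172.6]); 
for nm,O,f,c,pts in (("scene",np.array([530.6,170.6]),p,cp,[("lip-far-edge",(365,75),42.5),("lip inner edge L",(333,88),42.5),("lip inner R",(388,117),42.5),("lip outR",(402,107),42.5),("catch topL",(140,276),48),("catch topR",(200,308),48),("chassis nearR",(178,357),32),("chassis nearL",(122,315),32),("chassis farR",(407,110),32)]),
                ("side",np.array([523.5,174.6]),q,cq,[("lip outR",(262,372),42.5),("lip innR",(290,345),42.5),("lip innL",(225,297),42.5),("lip outL",(203,325),42.5),("catch top inner",(525,92),48),("catch top inR",(600,128),48),("catch outL",(537,60),48),("chassis lip end",(190,350),32),("chassis lip endR",(262,402),32)])):
    u=np.array([np.cos(1.431),np.sin(1.431)]); v=np.array([-u[1],u[0]])
    for n,uv,z in pts:
        P=onz(f,c(*uv),z)[:2]-O; print(nm,n,(P@u).round(1),(P@v).round(1))
```

```text
scene lip-far-edge 94.5 10.2
scene lip inner edge L 76.8 18.0
scene lip inner R 77.9 -15.3
scene lip outR 88.0 -17.1
scene catch topL -87.9 18.9
scene catch topR -85.8 -15.7
scene chassis nearR -105.9 -18.4
scene chassis nearL -102.1 18.4
scene chassis farR 96.7 -15.9
side lip outR 90.4 18.7
side lip innR 75.4 16.5
side lip innL 72.9 -19.7
side lip outL 87.3 -15.0
side catch top inner -73.8 -10.4
side catch top inR -74.9 27.4
side catch outL -91.9 -20.6
side chassis lip end 91.8 -18.6
side chassis lip endR 93.6 20.4
```

>>> send_rows(plan="0 0 6 0 36;0 0 6 0 36;0 0 0 0 33;0 0 0 0 33;0 0 0 0 33;0 0 -8 0 33;0 0 -20 0 33;0 0 -30 0 33")

```text
t: 11.35
eef_pos: [486.2, -272.5, 65.8]
tcp_rot: [3.125, 0.02, 1.817]
ft_force: [-0.4, -0.3, -1.4]
opening: 0.361
```

>>> send_rows(plan="0 0 -45 0 33;10 6 -45 0 33;20 12 -40 0 33;40 25 0 0 33;40 25 0 0 33;40 25 0 0 33;40 25 0 0 33;40 25 0 0 33")

```text
t: 12.15
eef_pos: [567.9, -8.7, 208.0]
tcp_rot: [3.116, 0.027, 1.808]
ft_force: [-0.4, -0.4, -1.3]
opening: 0.359
```

>>> send_rows(plan="40 25 0 0 33;40 25 0 0 33;10 10 0 0.13 33;0 0 0 0.13 33;0 0 0 0.125 33;0 0 0 0 33")

```text
t: 12.75
eef_pos: [605.1, 105.0, 209.4]
tcp_rot: [3.107, 0.015, 1.418]
ft_force: [0.1, -0.5, -1.2]
opening: 0.358
```

```bash
python3 look.py w11
python3 - <<'E'
from h import *
w=np.load("w11.npy",allow_pickle=True).item(); save(w,"w11b.png")
E
```

```text
12.75 [605.10112668 105.00869079 209.41759868] [3.10721414 0.01455125 1.41753959] [ 0.0938549  -0.51478195 -1.18470598] [-0.02540128 -0.0515559  -0.03634623] 34.01251071118539
```

View pics/w11b.png

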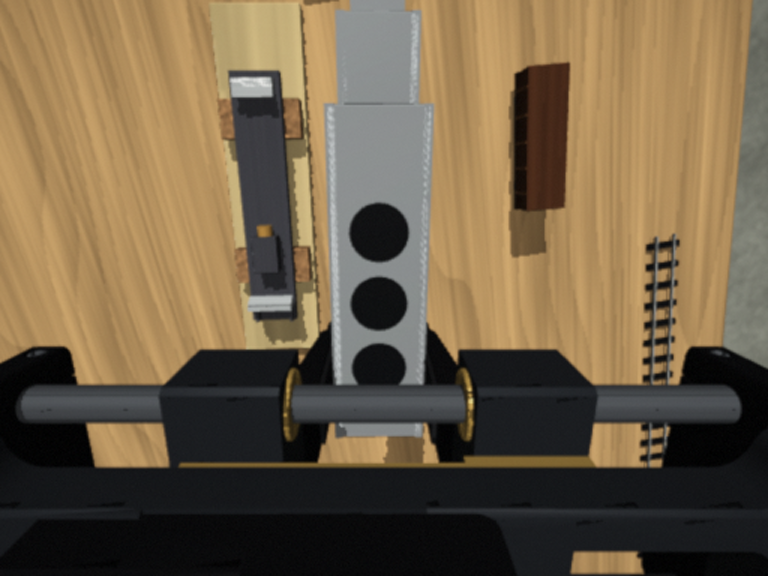

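Run:
```python
from h import *
w=np.load("w11.npy",allow_pickle=True).item(); save(w,"w11c.png",5,(135,0,215,120));save(w,"w11d.png",5,(135,110,225,230))
```

```text
(no output)
```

View pics/w11c.png

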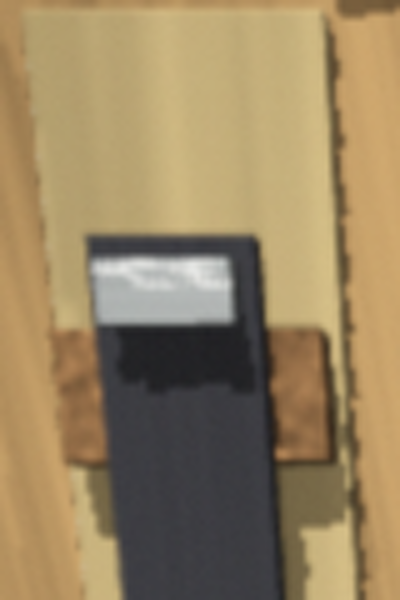

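View pics/w11d.png

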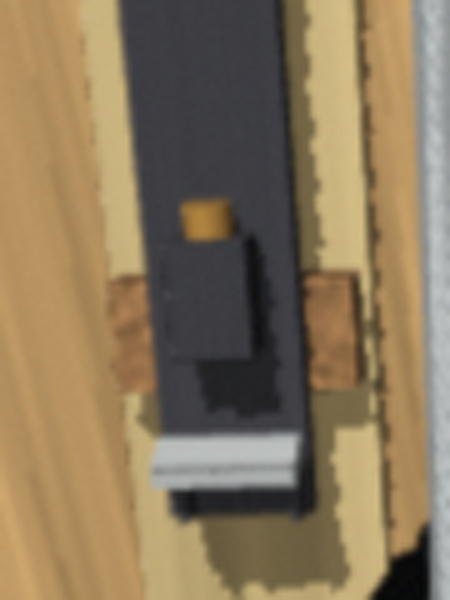

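Run:
```python
from h import *
w=np.load("w11.npy",allow_pickle=True).item()
c=lambda a,b:(135+a/5,b/5); d=lambda a,b:(135+a/5,110+b/5)
bl=onz(w,c(25,10),10);br=onz(w,c(322,10),10);bl2=onz(w,d(140,570),10);br2=onz(w,d(387,570),10)
print("base",bl.round(1),br.round(1),bl2.round(1),br2.round(1), np.linalg.norm(bl-br),np.linalg.norm(bl2-br2))
u1=bl-bl2;u2=br-br2;print("yaw",np.arctan2(u1[1],u1[0]),np.arctan2(u2[1],u2[0]))
cl=[onz(w,x,32) for x in (c(87,236),c(258,236),d(160,430),d(305,430))]
print("chassis",np.round(cl,1).tolist(),[np.arctan2((a-b)[1],(a-b)[0]) for a,b in ((cl[0],cl[2]),(cl[1],cl[3]))])
yaw=np.mean([np.arctan2(x[1],x[0]) for x in (u1,u2,cl[0]-cl[2],cl[1]-cl[3])]);print(yaw)
u=np.array([np.cos(yaw),np.sin(yaw)]);v=np.array([-u[1],u[0]])
O=(bl+br)[:2]/2-145*u; print("origin",O)
for n,uv,z in [("lip edge L",c(97,325),38.5),("lip edge R",c(235,322),38.5),("lip out",c(165,258),42.5),("chas far",c(170,236),32),("catch tip",d(157,435),38),("catch tip R",d(302,433),38),("ridge",d(225,468),48),("outer",d(150,487),48),("outerR",d(297,487),48),("motor near top",d(210,358),48),("motor far top",d(205,238),48),("motorL",d(165,300),48),("motorR",d(250,300),48),("deckL",d(155,400),32),("deckR",d(303,400),32),("deckLfar",c(120,500),32),("deckRfar",c(272,500),32)]:
    P=onz(w,uv,z)[:2]; print(n,P.round(1),((P-O)@u).round(1),((P-O)@v).round(1))
# shell
uv=np.array([(379,232),(379,303),(325,104),(433,104),(337,12),(421,12)])/1.5
r=fit(w,uv,[600,150,200,1.42,0,0]);print(r)
```

```text
base [514.4 320.7  10. ] [581.8 311.1  10. ] [474.1  48.   10. ] [543.5  36.2  10. ] 68.11944658349377 70.31124392962384
yaw 1.4243465628587917 1.4321856989877821
chassis [[522.2, 267.4, 32.0], [560.1, 261.8, 32.0], [496.8, 93.5, 32.0], [533.9, 87.3, 32.0]] [np.float64(1.4260237063357037), np.float64(1.4218093661889766)]
1.4260913335928136
origin [527.19395155 172.43430523]
lip edge L [521.5 247.8] 73.7 16.5
lip edge R [552.1 243.8] 74.3 -14.4
lip out [540.6 258. ] 86.6 -0.9
chas far [540.6 264.7] 93.2 0.1
catch tip [497.7  93.8] -82.1 17.8
catch tip R [534.3  88.3] -82.2 -19.2
ridge [515.7  85.2] -88.0 -1.2
outer [496.   83.3] -92.7 18.0
outerR [532.3  77.2] -93.5 -18.8
motor near top [518.4 113.6] -59.5 0.2
motor far top [523.9 142.7] -29.9 -1.1
motorL [511.  129.5] -44.8 9.8
motorR [531.2 126.2] -45.1 -10.6
deckL [497.5 101.6] -74.4 19.2
deckR [535.1  95.4] -75.1 -18.9
deckLfar [515.6 211.1] 36.6 17.0
deckRfar [551.1 205.6] 36.3 -18.8
(array([ 6.13054009e+02,  1.55723406e+02,  1.99703267e+02,  1.41792684e+00,
       -1.11660040e-03, -3.60467439e-02]), np.float64(0.4507570221942956))
```

>>> send_rows(plan="-3 -22 0 -0.008 33;-3 -22 0 0 33;-3 -22 0 0 33;-2 -20 0 0 33;0 0 0 0 33;0 0 25 0 33;0 0 25 0 33;0 0 25 0 33")

```text
t: 13.6
eef_pos: [520.5, 102.2, 134.9]
tcp_rot: [3.098, 0.014, 1.457]
ft_force: [0.7, 0.5, -0.7]
opening: 0.358
```

>>> send_rows(plan="3 -3 0 0.031 33;3 -3 15 0 33;0 0 15 0 33;0 0 15 0 33;0 0 8 0 33;0 0 0 0 33")

```text
t: 14.2
eef_pos: [520.9, 106.4, 77.4]
tcp_rot: [3.099, 0.014, 1.438]
ft_force: [0.2, 0.0, -1.6]
opening: 0.361
```

```bash
python3 look.py w12
python3 - <<'E'
from h import *
w=np.load("w12.npy",allow_pickle=True).item(); save(w,"w12b.png")
p=eyes.read_camera("scene"); save(p,"s12.png",8,(250,95,335,175))
p=eyes.read_camera("side"); save(p,"q12.png",7,(150,200,265,300))
E
```

```text
14.2 [520.93351821 106.3563018   77.43090855] [3.09880159 0.01403827 1.43835977] [ 0.21376836  0.04722866 -1.59878339] [-0.08580503 -0.1005602  -0.03958078] 34.344018512131555
```

View pics/w12b.png

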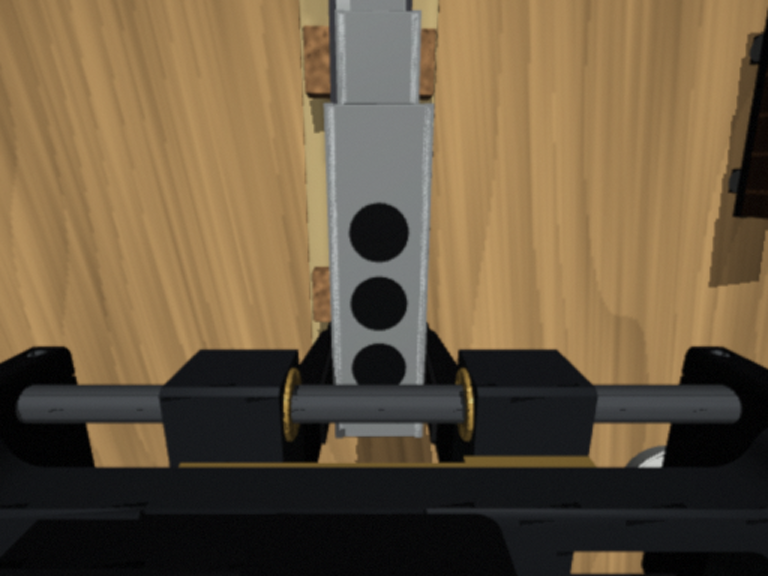

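View pics/s12.png

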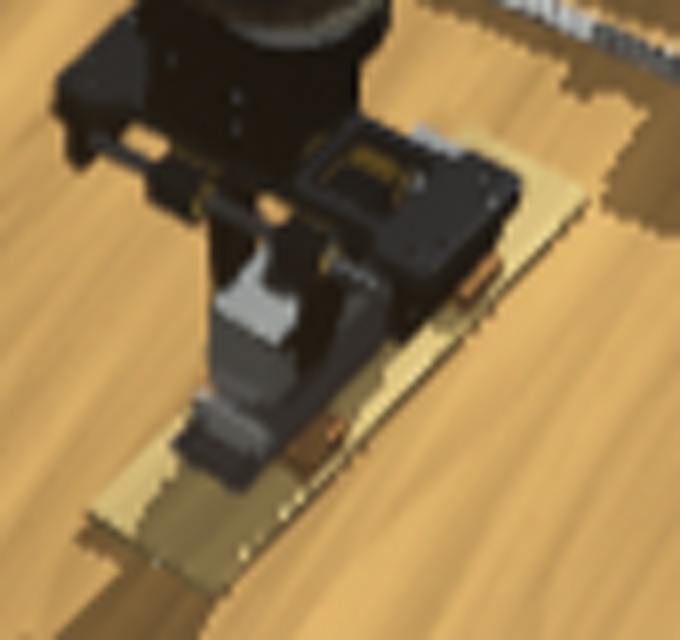

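View pics/q12.png

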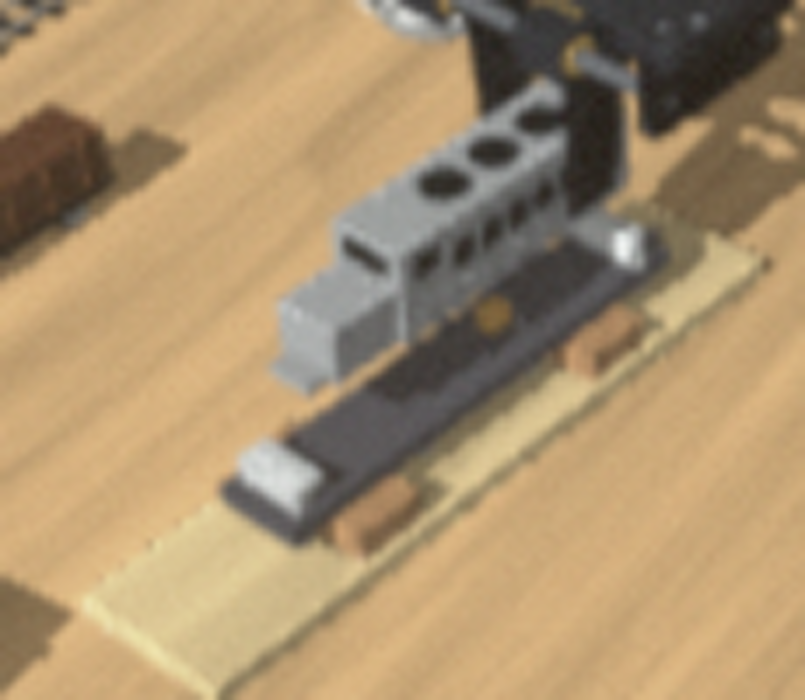

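>>> send_rows(plan="1.4 -4 3 0.012 33;0 0 5 0 33;0 0 5 0 33;0 0 3 0 33;0 0 0 0 33")

```text
t: 14.85
eef_pos: [518.4, 108.5, 62.8]
tcp_rot: [3.094, 0.012, 1.425]
ft_force: [-0.0, -0.1, -1.1]
opening: 0.361
```

>>> send_rows(plan="-1 -0.5 2 0 33.8;0 0 2 0 33.8;0 0 1.5 0 33.8;0 0 1.5 0 33.8;0 0 1.5 0 33.8")

```text
t: 15.35
eef_pos: [518.6, 107.1, 55.1]
tcp_rot: [3.093, 0.012, 1.425]
ft_force: [-6.1, -2.6, 24.7]
opening: 0.357
```

>>> send_rows(plan="0 0 -1 0 33.9")

```text
t: 15.45
eef_pos: [518.6, 107.1, 56.4]
tcp_rot: [3.092, 0.012, 1.425]
ft_force: [0.1, -0.4, -0.4]
opening: 0.356
```

```bash
python3 look.py w13
python3 - <<'E'
from h import *
w=np.load("w13.npy",allow_pickle=True).item(); save(w,"w13b.png")
p=eyes.read_camera("side"); save(p,"q13.png",7,(150,200,265,300))
E
```

```text
15.45 [518.57649658 107.11853801  56.42983003] [3.09244661 0.01218835 1.42523975] [ 0.12347338 -0.37481481 -0.38276199] [-0.12459048 -0.0365979  -0.00495324] 33.88796411307291
```

View pics/w13b.png

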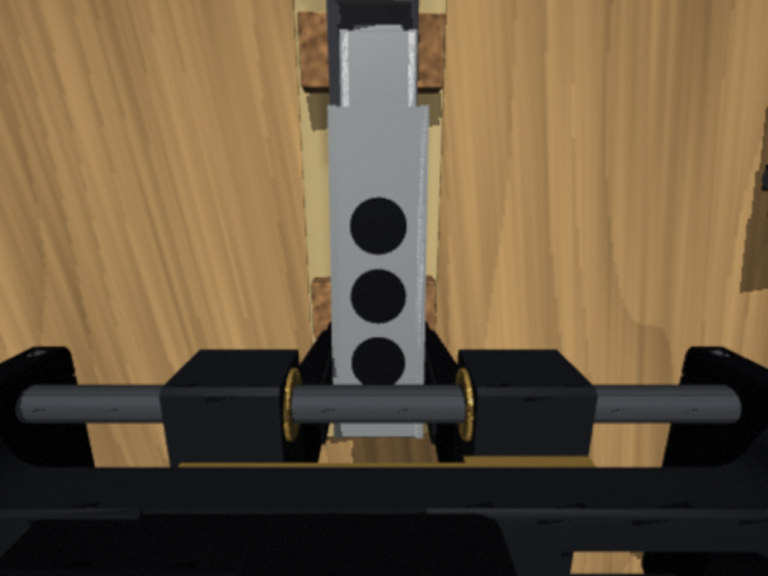

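View pics/q13.png

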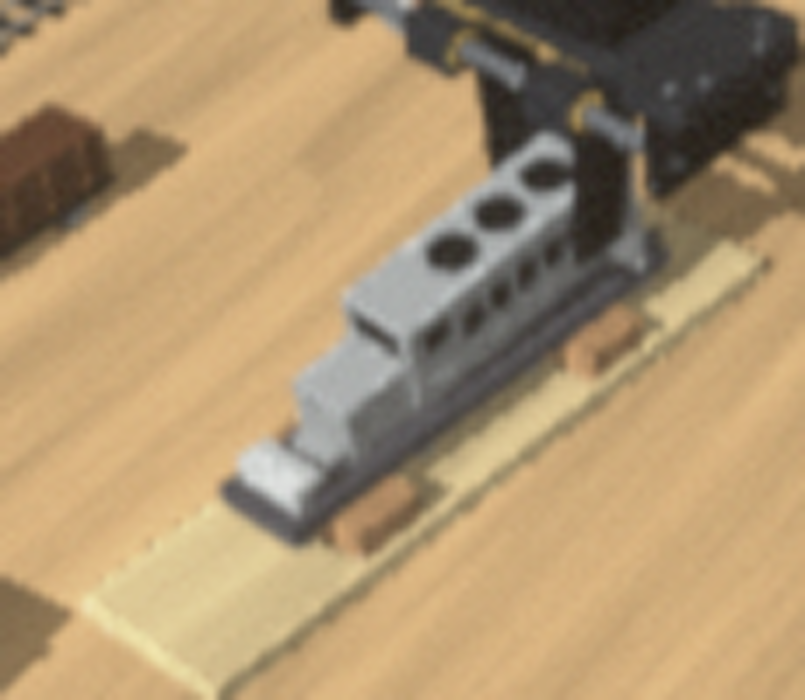

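```bash
cat >> h.py <<'E'
def tocr(P,O=(527.19,172.43),yaw=1.426):
    P=np.atleast_2d(P); u=np.array([np.cos(yaw),np.sin(yaw)]);v=np.array([-u[1],u[0]]); d=P[:,:2]-O; return np.c_[d@u,d@v,P[:,2]]
KP=np.array([[85,0,0],[-81,0,0],[0,0,0]],float)
E
python3 - <<'E'
from h import *
w=np.load("w13.npy",allow_pickle=True).item()
uv=np.array([(378.5,226),(378.5,297),(328,106),(428,106),(341,29),(415,29)])/1.5
r=fit(w,uv,[525,158,50,1.42,0.1,0]);print(r); print(tocr(pose_pts(r[0],KP)).round(1))
w=np.load("w12.npy",allow_pickle=True).item()
uv=np.array([(379,232),(379,303),(325,104),(433,104),(337,12),(421,12)])/1.5
r=fit(w,uv,[525,158,50,1.42,0.1,0]);print(r); print(tocr(pose_pts(r[0],KP)).round(1))
E
```

```text
(array([ 5.25833820e+02,  1.54801303e+02,  4.11536592e+01,  1.42193060e+00,
        1.03317298e-01, -4.91194572e-02]), np.float64(1.2113033432385691))
[[ 66.9  -1.5  32.4]
 [-98.2  -0.9  49.5]
 [-17.6  -1.2  41.2]]
(array([ 5.27933537e+02,  1.57211906e+02,  6.77450298e+01,  1.43879450e+00,
       -1.59541523e-03, -4.44188968e-02]), np.float64(0.45075701914555566))
[[ 70.   -1.8  67.9]
 [-95.9  -4.   67.6]
 [-15.   -2.9  67.7]]
```

>>> send_rows(plan="2 -1 0 0 33.5;2 0 0 0 33.5;2 0 0 0 33.5;1 0 0 0 33.5")

```text
t: 15.95
eef_pos: [518.9, 114.6, 55.9]
tcp_rot: [3.092, 0.012, 1.425]
ft_force: [-1.1, -1.1, 1.4]
opening: 0.356
```

>>> send_rows(plan="1.2 0 -0.2 0 33.5;1.2 0 0 0 33.5;1.2 0 0 0 33.5")

```text
t: 16.25
eef_pos: [519.4, 118.5, 55.9]
tcp_rot: [3.092, 0.012, 1.425]
ft_force: [0.1, -0.8, -0.1]
opening: 0.356
```

```bash
python3 look.py w14
python3 - <<'E'
from h import *
w=np.load("w14.npy",allow_pickle=True).item(); save(w,"w14b.png")
p=eyes.read_camera("side"); save(p,"q14.png",7,(150,200,265,300))
E
```

```text
16.25 [519.44305252 118.51846279  55.93357178] [3.09223665 0.01227866 1.4252197 ] [ 0.12127313 -0.81920202 -0.09472519] [-0.07569897 -0.03918571  0.00480892] 33.88300286855893
```

View pics/w14b.png

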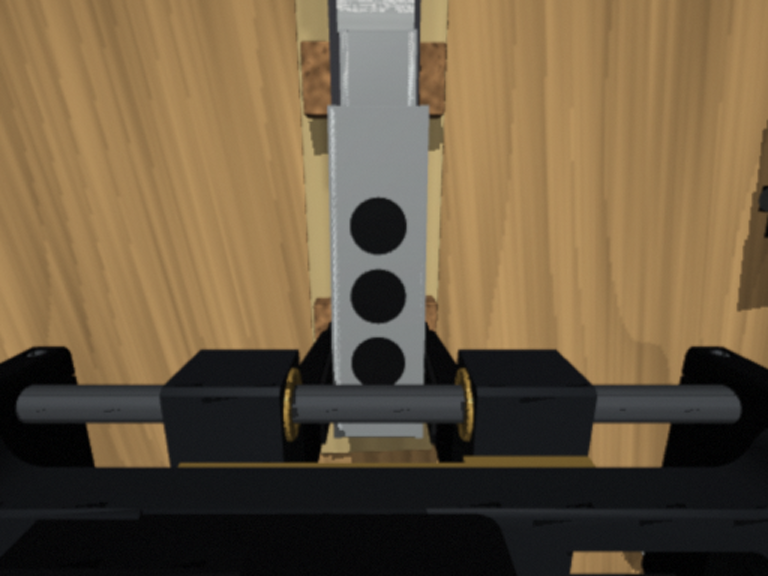

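View pics/q14.png

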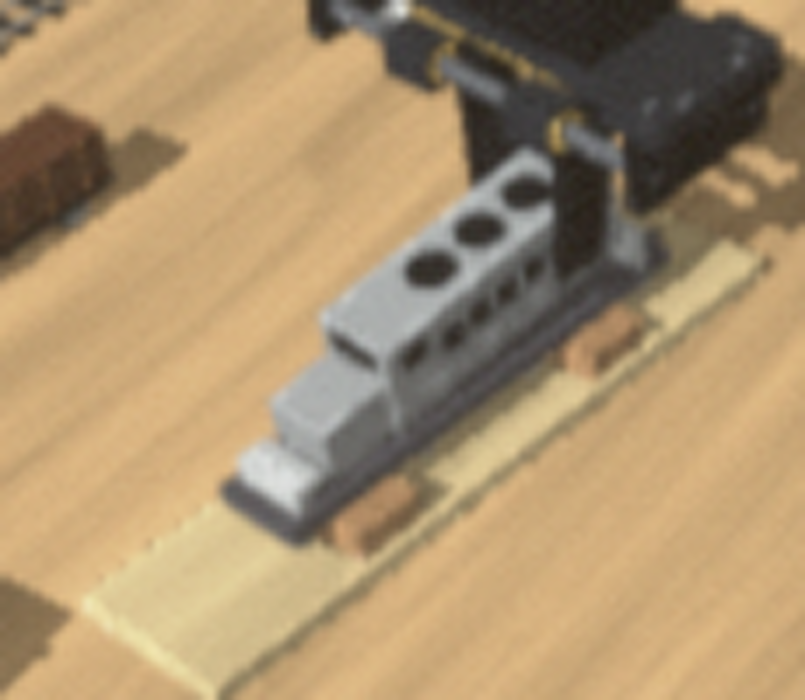

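>>> send_rows(plan="0.7 0 0 0 33.5;0.7 0 0 0 33.5")

```text
t: 16.55
eef_pos: [519.7, 120.0, 55.9]
tcp_rot: [3.092, 0.012, 1.425]
ft_force: [0.3, -1.5, 0.9]
opening: 0.354
```

```bash
python3 -c "
from h import *
s=env.state();print(s['eef_pos'],s['ft_force'])"
```

```text
[519.674391   120.00775482  55.9199664 ] [ 0.29225886 -1.53438773  0.85611282]
```

>>> send_rows(plan="0.5 0 0 0 33.5;0.5 0 0 0 33.5")

```text
t: 16.75
eef_pos: [519.8, 121.0, 55.9]
tcp_rot: [3.092, 0.012, 1.425]
ft_force: [-0.1, -1.9, 0.5]
opening: 0.351
```

>>> send_rows(plan="0 0 0 0 37;0 0 0 0 45;0 0 0 0 60;0 0 -8 0 60;0 0 -20 0 60;0 0 -25 0 60;0 0 0 0 60")

```text
t: 17.45
eef_pos: [516.9, 122.3, 111.3]
tcp_rot: [3.094, 0.012, 1.425]
ft_force: [0.5, 0.9, 0.2]
opening: 0.625
```

```bash
python3 look.py w15
python3 - <<'E'
from h import *
w=np.load("w15.npy",allow_pickle=True).item(); save(w,"w15b.png")
p=eyes.read_camera("side"); save(p,"q15.png",7,(150,200,265,300))
E
```

```text
17.45 [516.92947757 122.31503205 111.27746587] [3.0937481  0.01240638 1.42529098] [0.51263097 0.90104443 0.17171405] [-0.00712915 -0.05919118  0.00709026] 59.441458101214195
```

View pics/w15b.png

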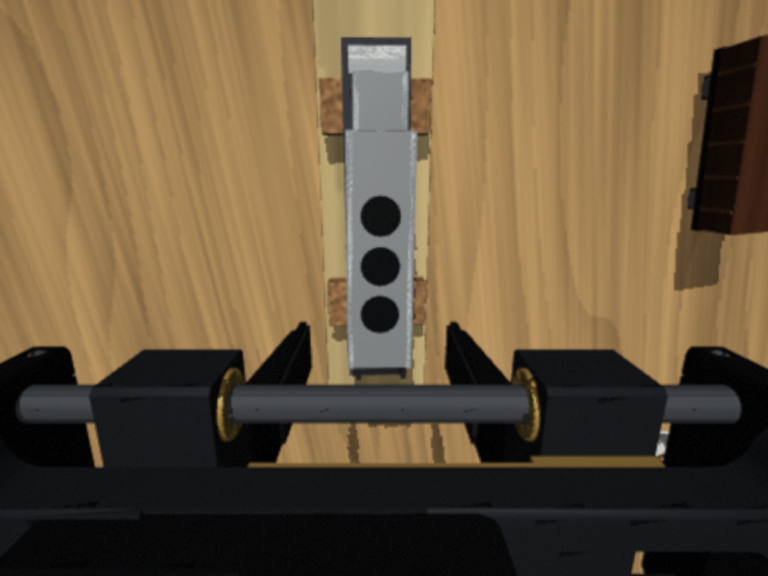

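View pics/q15.png

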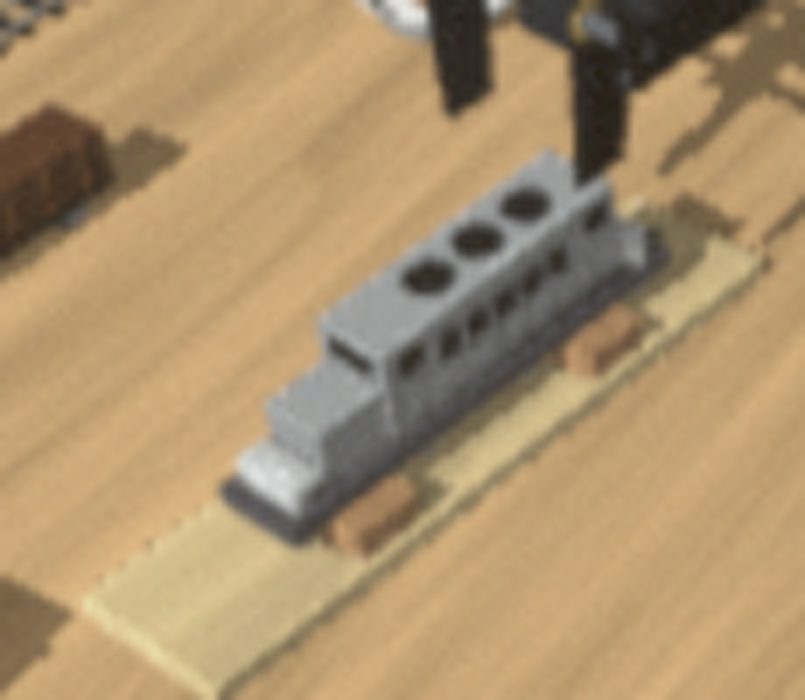

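Run:
```python
from h import *
w=np.load("w15.npy",allow_pickle=True).item()
uv=np.array([(380.5,216),(380,267),(345,131),(417,131),(353,72),(409,72)])/1.5
r=fit(w,uv,[525,158,40,1.42,0.1,0]);print(r); print(tocr(pose_pts(r[0],KP)).round(1))
P=pose_pts(r[0],np.array([[-66,0,40.]]));print(P); 
s=env.state(); d=P[0]-s["eef_pos"]; R=Rn.from_euler('xyz',s["tcp_rot"]).as_matrix(); print(R.T@d)
save(w,"w15e.png",5,(205,215,300,265))
```

```text
(array([ 5.28100649e+02,  1.67819243e+02,  3.64240004e+01,  1.41836188e+00,
        6.63015617e-02, -5.21398270e-02]), np.float64(0.37037794244804445))
[[ 80.4  -2.2  30.8]
 [-85.3  -0.9  41.8]
 [ -4.4  -1.6  36.4]]
[[516.44229612 105.66025885  80.65457293]]
[-15.80159947   1.53690765  28.61868607]
```

View pics/w15e.png

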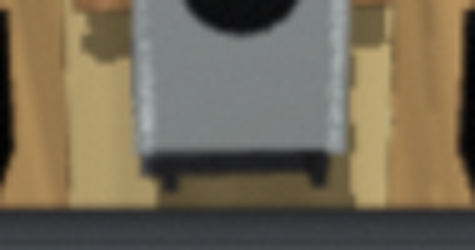

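>>> send_rows(plan="-4 1 0 0 30;-4 1 0 0 0;-4 0 0 0 0;0 0 0 0 0;0 0 5 0 0;0 0 8 0 0;0 0 6 0 0;0 0 0 0 0")

```text
t: 18.35
eef_pos: [515.7, 107.9, 85.5]
tcp_rot: [3.102, 0.015, 1.425]
ft_force: [-1.3, -0.1, -0.5]
opening: 0.029
```

>>> send_rows(plan="0 0 2 0 0;0 0 2 0 0;0 0 1.5 0 0;0 0 1 0 0")

```text
t: 18.75
eef_pos: [516.1, 107.7, 78.7]
tcp_rot: [3.101, 0.015, 1.425]
ft_force: [-1.0, -2.5, 4.6]
opening: 0.008
```

>>> send_rows(plan="0 0 1.2 0 0;0 0 1.2 0 0")

```text
t: 18.95
eef_pos: [516.4, 107.5, 76.6]
tcp_rot: [3.101, 0.015, 1.425]
ft_force: [-0.4, -1.3, 2.1]
opening: 0.004
```

>>> send_rows(plan="0 0 1.2 0 0;0 0 1.2 0 0")

```text
t: 19.15
eef_pos: [516.6, 107.5, 74.0]
tcp_rot: [3.1, 0.015, 1.425]
ft_force: [-0.0, -1.6, 2.4]
opening: 0.004
```

>>> send_rows(plan="0 0 1 0 0;0 0 1 0 0")

```text
t: 19.35
eef_pos: [516.7, 107.6, 72.1]
tcp_rot: [3.1, 0.015, 1.425]
ft_force: [-5.9, -1.0, 25.3]
opening: 0.001
```

>>> send_rows(plan="0 0 -1 0 0;0 0 -10 0 0;0 0 -30 0 0;0 0 -20 0 0;0 0 0 0 0")

```text
t: 19.85
eef_pos: [513.9, 109.3, 135.8]
tcp_rot: [3.102, 0.014, 1.425]
ft_force: [0.5, -0.9, -0.9]
opening: 0.003
```

```bash
python3 look.py w16
python3 - <<'E'
from h import *
w=np.load("w16.npy",allow_pickle=True).item(); save(w,"w16b.png")
p=eyes.read_camera("side"); save(p,"q16.png",7,(150,200,265,300))
p=eyes.read_camera("scene"); save(p,"s16.png",8,(250,95,335,175))
E
```

```text
19.85 [513.85497334 109.3000297  135.8462311 ] [3.10208196 0.01439639 1.42516408] [ 0.46689123 -0.85060288 -0.86931321] [-0.03294689 -0.09083337  0.01029135] 0.33024163200210727
```

View pics/w16b.png

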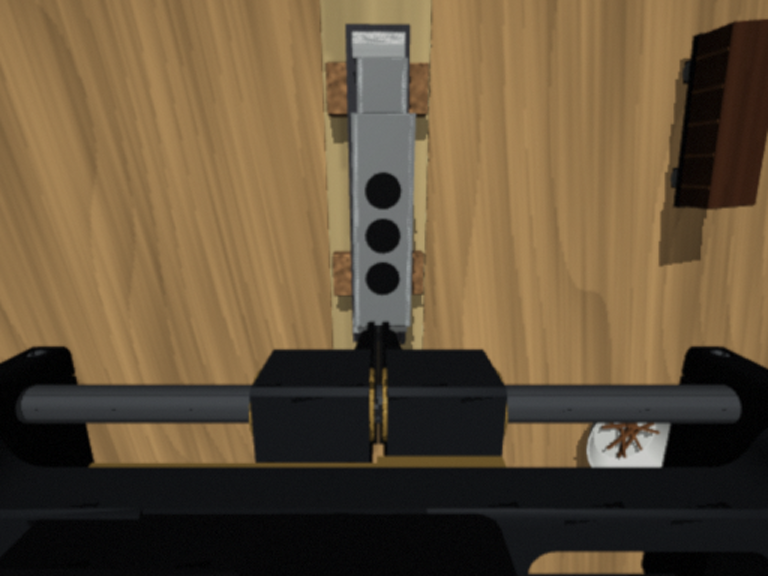

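View pics/q16.png

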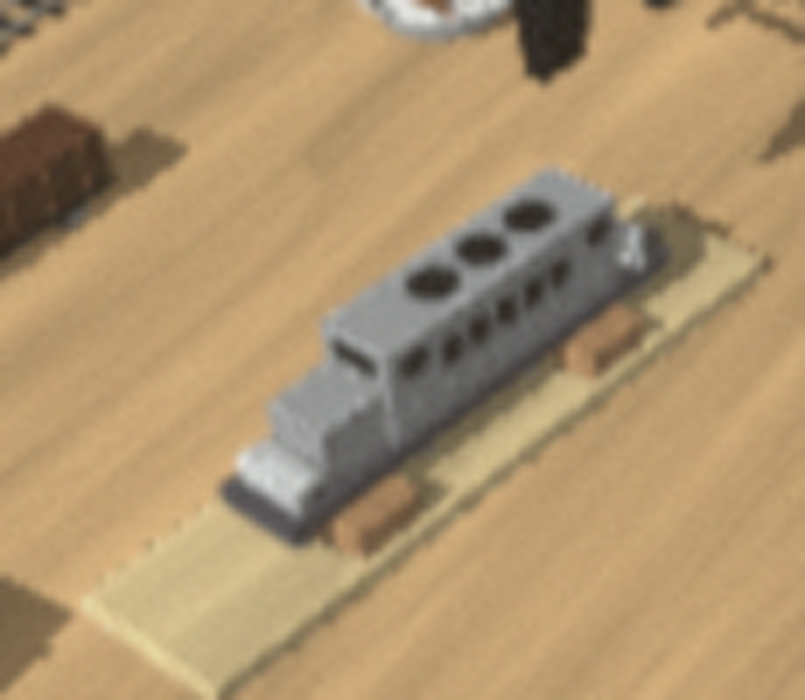

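View pics/s16.png

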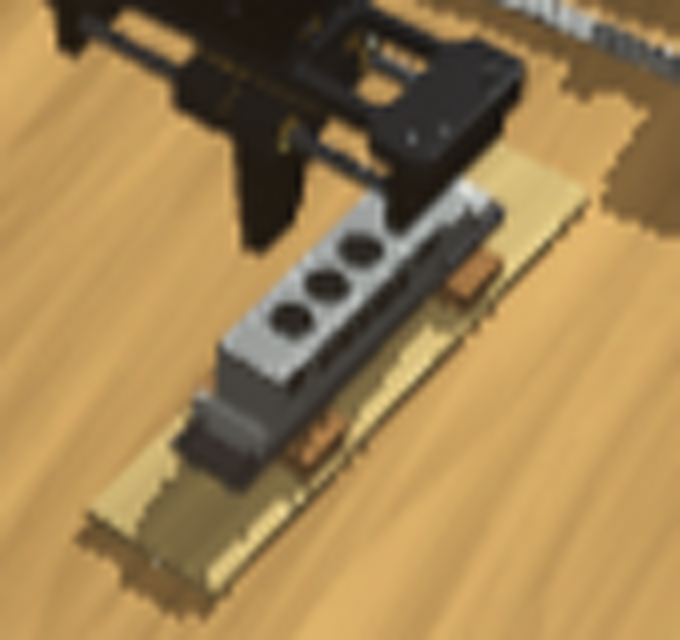

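>>> send_rows(plan="-30 0 -10 0 0;-30 0 -10 0 0;-20 0 -10 0 0;0 0 0 0 0")

```text
t: 20.4
eef_pos: [498.3, 28.7, 160.9]
tcp_rot: [3.113, 0.016, 1.427]
ft_force: [0.0, -0.2, -0.6]
opening: 0.004
```

```bash
python3 look.py w17
python3 - <<'E'
from h import *
w=np.load("w16.npy",allow_pickle=True).item()
uv=np.array([(383,190),(383,236),(349,114),(415,114),(357,57),(408,57)])/1.5
r=fit(w,uv,[525,165,32,1.42,0.0,0]);print(r); print(tocr(pose_pts(r[0],KP)).round(1))
w=np.load("w17.npy",allow_pickle=True).item(); save(w,"w17b.png"); save(w,"w17e.png",6,(210,100,310,200))
E
```

```text
20.4 [498.30071588  28.74820772 160.86791158] [3.11323625 0.01623188 1.42716507] [ 0.00818504 -0.22982124 -0.61434192] [ 0.01671842 -0.08953132  0.02942928] 0.3465021684874751
(array([ 5.29687855e+02,  1.68522510e+02,  3.00163702e+01,  1.43310758e+00,
       -2.32114485e-02, -5.76118903e-02]), np.float64(0.8122549114851836))
[[ 81.5  -2.4  32. ]
 [-84.5  -3.6  28.1]
 [ -3.5  -3.   30. ]]
```

View pics/w17b.png

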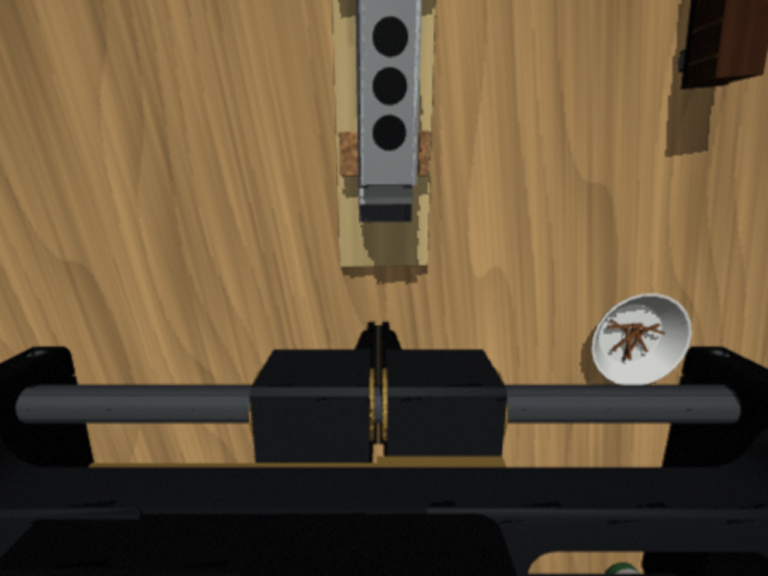

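View pics/w17e.png

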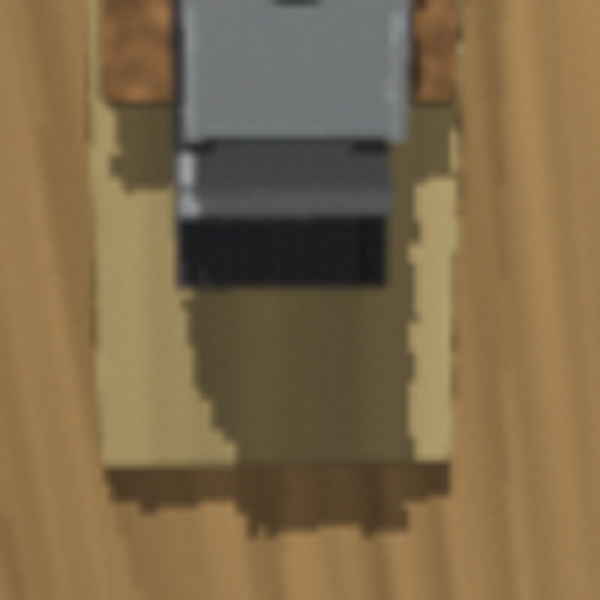

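Run:
```python
from h import *
w=np.load("w17.npy",allow_pickle=True).item()
c=lambda a,b:(210+a/6,100+b/6)
for n,uv,z in [("outerL",c(178,215),48),("outerR",c(392,213),48),("ridgeL",c(180,190),48),("ridgeR",c(390,188),48),("roofRL",c(180,137),72),("roofRR",c(408,137),72),("chassL",c(178,286),32),("chassR",c(386,284),32),("baseL",c(102,465),10),("baseR",c(452,465),10)]:
    P=onz(w,uv,z)[None]; print(n,tocr(P).round(1))
w=np.load("w16.npy",allow_pickle=True).item()
uv=np.array([(383,190),(383,236),(349,114),(415,114),(357,57),(408,57)])/1.5
f=lambda v:(proj(w,pose_pts([v[0],v[1],32,v[2],0,0],M))-uv).ravel()
r=least_squares(f,[528,167,1.43]);print(r.x,r.fun.reshape(-1,2).round(2))
q=eyes.read_camera("side"); save(q,"q18.png",12,(205,215,255,250))
```

```text
outerL [[-92.3  17.5  48. ]]
outerR [[-92.  -18.6  48. ]]
ridgeL [[-88.2  17.1  48. ]]
ridgeR [[-87.9 -18.1  48. ]]
roofRL [[-78.7  16.7  72. ]]
roofRR [[-78.7 -18.   72. ]]
chassL [[-106.2   17.9   32. ]]
chassR [[-105.9  -19.6   32. ]]
baseL [[-144.3   33.7   10. ]]
baseR [[-144.7  -36.2   10. ]]
[527.25550768 168.04693362   1.4245456 ] [[-0.13  0.73]
 [-0.25  0.08]
 [ 1.15 -0.74]
 [ 0.21 -0.49]
 [-0.69  0.05]
 [-0.35  0.44]]
```

View pics/q18.png

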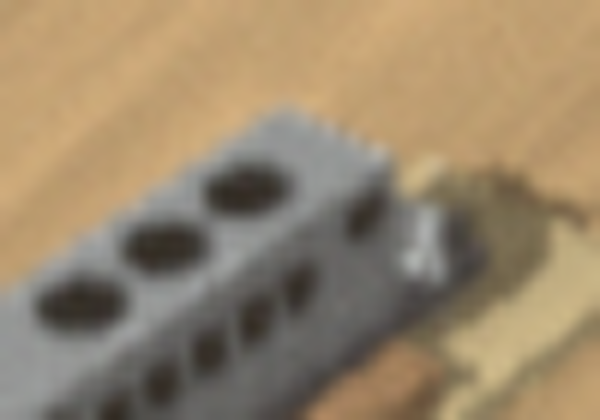

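```bash
python3 -c "
from h import *
s=env.state();print(s['t'],s['ft_force']);print(job_done())"
```

```text
20.5 [-0.22406002  0.41801749 -0.43690358]
the job is handed in; nothing more can be done
None
```

I fitted the grey shell onto the chassis and handed the job in at t = 20.5 s. `job_done()` gives no verdict, so what follows rests on my own measurements.

**How it went**
- **Grip:** I picked the grey shell, not the two yellow look-alikes, and gripped it by the hood near the ledge end.
- **Tilt:** The moves cannot tilt the tool. I set the ledge on top of the catch so that the shell pivoted in the grip, and it measured 0.10 rad with the tongue at 32.4 mm and the ledge at 49.5 mm. That is within the limits for the on-the-way check. It is less than the suggested 0.15 to 0.25 rad, but the tongue went under the lip.
- **Hook:** I slid the tongue in until I felt about 2 N from the stop, which is roughly 0.4 mm of lip bend.
- **Clip:** I let go, then pressed on the roof near the ledge end with the shut fingers. The force readings while pressing were 2 to 5 N, until the roof stopped at about 72 mm, the home height. I then withdrew the arm.

**Last checks**
- **Seating:** A camera fit with the shell held flat at deck height matches to about 1 pixel. It puts the shell origin about 4 mm toward the catch from the cradle's middle, which is about +0.6 mm from the chassis middle, with yaw within 0.01 rad.
- **Catch:** Its outer edge measured within about 1 mm of where it was when closed.
- **Bystanders:** I never touched any, but I did not re-measure their positions.

**Doubts**
- **Force peaks:** Two brief peaks reached about 25 N, one when the ledge landed on the catch and one when the shell bottomed out. The limit is 35 N. Both are readings at the end of a move, so the true peaks could have been a little higher.
- **Free fit:** Fitting the shell pose with nothing held fixed gave the ledge end about 4 mm low and a sideways roll of 0.058 rad, close to the 0.06 limit. I put this down to camera bias, because the same fit gave about 0.04 rad of roll while the shell lay flat on the bench.

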